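Swing a foot plate round a peg onto a friction-held stop

ROBOT

A 6-joint arm with a two-finger parallel gripper is mounted at the origin on the work surface. World frame = base frame: x ahead of the robot, y to its left, z up, the work surface at z = 0. Lengths are in m, angles in rad, forces in N, time in s.
With the tool pointing down it reaches from about 0.375 to 0.975 m from the base axis. Payload 3.8 kg.
Tool frame: the origin (TCP) lies on the centre line of the jaws, within the pads' length; the fingertips stand 14 mm ahead of it and the grasp point (between the pads) lies 5 mm behind it; z points along the fingers, y is the line along which they close (so a half turn about z gives the same grasp; the last joint's range is limited). The gripper opens to 85 mm and grips with 20 to 120 N. Pads are 22 mm wide; open, the fingers measure 114 mm over their backs; the gripper's body (76 mm by 85 mm) begins 54 mm behind the grasp point. The pads swing forward as they close: fully open they stand 13 mm farther back than shut.
Start: joints at [-1.315, 0.264, 1.604, -0, 1.274, -0.037], TCP at [0.195, -0.646, 0.245] pointing down, gripper open.
Joint ranges: [-2.63, 2.63], [-0.94, 2.18], [0.31, 2.57], [-1.31, 4.45], [0, 2.66], [-2.55, 2.55]. Speed limits (rad/s): [2.57, 2.57, 3.14, 3.14, 3.14, 3.14].

INTERFACE

Orientations are given as a rotation vector (axis times angle).
In Python, from workcell import bot, eyes, spot_in gives the robot as it stands.
- The arm moves only by the tool carry_out, never from a script. Its argument "series" is text: rows parted by semicolons, each of 4 numbers parted by spaces: the shift along the world's x, y, z in m, then the turn about the world's z in degrees. In form: tx ty tz roll; .... A call has 1 to 20 rows; each row shifts and turns the commanded pose from where the row before left it; what a row does not reach is not made up. A row lasts 1/8 s, in which the tool goes at most 62.5 mm and 10.7 degrees, less where a joint would pass 70% of its speed; a pose out of reach is approached as far as the arm can. A call is refused whole if a number of a shift passes 0.0625 or a number of a turn 10.7, either way. A call with a gripper value outside its range is refused whole. "jaw" is the gripper command: -1 is shut, 1 is fully open, values between are in proportion, set as the call begins (left out, the last holds). The fingers move at their own pace and stop on an object; "grip_force" is the grip in N (left out, the last holds). Time passes only in rows, so rows that do not move let the fingers close. It gives the time, the measured TCP pose, the force, the opening and the grip force at its end, in the units of the state.
- bot.read_state(): the state, without advancing time (a new reading comes with each control period).
- eyes.read_camera(name): name is "scene" or "side" or "wrist"; returns (picture, depth): 480x640x3 uint8, blue, green, red; 480x640 float32, m along the optical axis (not along the pixel's ray), 0 where there is no reading.
- eyes.get_calibration(name): a dict with "K" (3x3 intrinsics, pixels), "distortion" ([k1, k2, p1, p2, k3] as OpenCV has them; the pictures are not rectified), "position" and "rotation" of the camera in the world; the wrist camera has in their place "T_tool_cam" (4x4, takes a point from camera to tool coordinates, whose origin is the TCP and whose axes are the flange's). Camera axes: x right, y down, z forward; pixel columns grow to the right and rows downward; lengths in m; the calibration is good to about 2 mm. A picture is of the moment at which its call begins: read the wrist's pose just before it. get_calibration takes no time and is no camera call.
- bot.finish_job(): hands the job in; it is judged then, once.
Trained networks look in the newest picture that a camera, given by its name, has taken for a name from the list of things; names that differ only in an ending like _2 or _b are one class to them, and where a whole thing is asked for, a point or a joint stands for the part that bears it (a point fixed in the world has none). Each returns a list of dicts, best first, with "score" (0 to 1); they miss things now and then, are a little off and sometimes report something else, mostly with a low value. They report only what shows in the picture. A call takes as long as a camera call. They do not tell look-alikes from the thing itself.
- spot_in(camera, target): "rect" ([centre column, centre row, width, height] in pixels, round what is visible of it).
The state is a dict: "time": time; "q": joint angles; "joint_vel": joint speeds; "joint_torque": joint torques, N m; "tool_pos": TCP position; "tcp_rot": TCP orientation; "wrist_force": force on the tool from outside, world axes, zero at the start; "torque": the same for the moment, N m; "width": opening from 0.0 (shut) to 1.0 (fully open); "grip_force": force on a finger pad.
Only numpy, scipy, OpenCV 4.12 (cv2) and the standard library are available. Lean on these libraries where they do the work, as an engineer would, in place of code of your own. Each camera call takes 0.05 s, during which the arm holds its last target. There are 200 camera calls.

TASK

The notched shelving foot plate lies crooked in its drilling jig, a little off the peg. Keeping it on the board, slide it so that the cut-out in its corner sits snugly on the peg, and swing it round the peg (a push at the opposite corner does it) until its long edge just bears on the round nose of the sliding stop. The stop is held only by friction and must keep its setting, so feel for it gently; leave the other things on the board and bench where they are, and let go of the plate.

Things in the scene. Friction and masses are not known exactly. Their poses are not given: they have to be found in the camera images.
- jig: Fixed plywood board of the jig, 300 (x) x 280 (y) x 12 mm thick; origin at the centre of its underside, on the bench, z up. It carries the peg and the sliding stop. Seen from the robot its y axis points away and its x axis to the right, within 0.2 rad.
- peg (a point): Axis of the jig's fixed upright steel peg, at the board top (12 mm above the bench). The peg is 14 mm in diameter and stands 32 mm above the board. In the board's frame it is at x -100, y -20 mm.
- stop_guide (a point): Foot of the fixed guide block of the stop, on the board top, at x 20, y 124 mm of the board (block 40 x 26 x 34 mm high). Out of it, towards the board's -y, comes a steel bar ending in an upright round nose, 16 mm across, 1 to 16 mm above the board. The nose's axis is 39 to 59 mm from this point: its setting is not measured, find it by touch or eye. It slips at about 10 N.
- plate: Loose flat aluminium plate, 180 (x) x 90 (y) x 8 mm, 0.3 to 0.6 kg, on the board. It spans x -9 to 171, y -9 to 81 mm of its frame; a 16 x 16 mm cut-out takes away the corner where x and y are below 7 mm. Origin: on the underside, where the peg's axis stands when both inner faces of the cut-out (x = 7 and y = 7 mm) bear on the peg. It starts 6 to 15 mm off. Sliding it takes 1 to 7 N.
- push_corner (a point): The plate's corner opposite the cut-out (plate x 171, y 81 mm, mid-thickness). A push towards the plate's -x on the short end face beside it turns the plate counter-clockwise (from above) about the peg. It starts 0.4 to 0.6 rad clockwise of the board's axes; its long face y = 81 mm meets the stop's nose at 0.05 rad clockwise to 0.15 rad counter-clockwise of them.
Things that resemble listed ones, but are neither listed nor needed, are in the scene too. What is meant by the plate is not turquoise, and is the larger of those in its own colour.

How it is judged:
At the end, for the whole second after the job is handed in: The plate lies flat and still on the board, its cut-out home on the peg (its origin within 3 mm of the peg's axis), its long face against the stop's nose (gap under 2.5 mm), and the stop is within 2.5 mm of where it was set (horizontal distance between plate and peg below 0.003 m and y of stop_nose in the frame of plate between 0.085 and 0.0915 m and x of stop_nose in the frame of plate above 0.09 m and distance of stop_nose from where it was at the start of the episode below 0.0025 m and angle between plate's own z axis and vertical below 0.03 rad and linear speed of plate below 0.005 m/s); the robot touches nothing.
It fails at once if the stop is pushed out of its setting by more than 4 mm (distance of stop_nose from where it was at the start of the episode above 0.004 m).
It fails at once if the plate is lifted off the board (z of plate in the frame of jig above 0.022 m).
It fails at once if another thing on the bench or board is shifted by more than 20 mm (distance of any of tin, bolt, nut, tape, cones, driver, carton, mallet from where it was at the start of the episode above 0.02 m).
It also fails if it takes over 72 s, if anything falls off the work surface, if the arm or the gripper's body presses on something with over 40 N, if the wrist force passes 120 N, or if a joint passes its speed limit or range.

## Working session

There is one attempt and no reset: what is moved stays moved. The work goes in short steps, Python scripts to look and compute and a tool call to move; the robot and the scene stay as the last step left them, time stands still between calls to the robot, and variables do not carry over. Pictures are saved under pics/ and viewed, at most 10 in all, crops included, and the job is handed in when it is done.

Besides the shell and the picture viewer there is one more tool, called by a JSON object that holds its "fn" and its "kwargs", one argument or row to a line. carry_out: Moves the arm, as the interface text tells. Its arguments: {"type":"object","properties":{"series":{"type":"string"},"jaw":{"type":"number"},"grip_force":{"type":"number"}},"required":["series"]}

```bash
mkdir -p pics
cat > h.py <<'E'
import numpy as np, cv2
from workcell import bot, eyes, spot_in
def cam(name):
    c=eyes.get_calibration(name); K=np.array(c["K"]); D=np.array(c["distortion"])
    if name=="wrist":
        s=bot.read_state(); T=np.eye(4); T[:3,:3]=cv2.Rodrigues(np.array(s["tcp_rot"],float))[0]; T[:3,3]=s["tool_pos"]
        T=T@np.array(c["T_tool_cam"]); R,p=T[:3,:3],T[:3,3]
    else: R,p=np.array(c["rotation"]),np.array(c["position"])
    if R.shape!=(3,3): R=cv2.Rodrigues(R.astype(float))[0]
    return K,D,R,p
def toplane(C,uv,z):
    K,D,R,p=C
    n=cv2.undistortPoints(np.array(uv,float).reshape(-1,1,2),K,D).reshape(-1,2)
    d=np.c_[n,np.ones(len(n))]@R.T
    return p+d*((z-p[2])/d[:,2])[:,None]
def proj(C,X):
    K,D,R,p=C
    return cv2.projectPoints((np.array(X,float).reshape(-1,3)-p)@R,np.zeros(3),np.zeros(3),K,D)[0].reshape(-1,2)
E
python3 - <<'E'
from h import *
for n in ["scene","side"]:
    im,d=eyes.read_camera(n); cv2.imwrite(f"pics/{n}0.png",im); np.save(f"{n}0.npy",d)
    C=cam(n); print(n,C[3],C[2][:,2])
    for t in ["jig","plate","peg","stop_guide","push_corner"]:
        try: print(t,[(np.round(r["rect"]).astype(int).tolist(),round(r["score"],2)) for r in spot_in(n,t)][:4])
        except Exception as e: print(t,e)
E
```

```text
scene [1.09021002 0.08748072 0.61729161] [-0.68355751  0.01456599 -0.7297513 ]
jig [([243, 296, 209, 145], 0.73)]
plate [([408, 314, 80, 49], 0.81), ([251, 272, 109, 74], 0.72), ([399, 199, 89, 58], 0.59)]
peg [([241, 298, 203, 142], 0.86)]
stop_guide [([240, 296, 203, 148], 0.75)]
push_corner [([402, 200, 92, 56], 0.81), ([251, 274, 106, 79], 0.78), ([407, 314, 83, 53], 0.58)]
side [0.15206067 0.58642973 0.76313371] [ 0.44496585 -0.48427727 -0.7533133 ]
jig [([367, 216, 208, 145], 0.86)]
plate [([247, 273, 58, 62], 0.96), ([360, 379, 129, 79], 0.92), ([376, 207, 99, 49], 0.9), ([366, 218, 210, 145], 0.69)]
peg [([363, 219, 210, 148], 0.63)]
stop_guide [([368, 217, 207, 143], 0.58)]
push_corner [([250, 275, 52, 62], 0.94), ([361, 382, 129, 78], 0.92), ([376, 210, 103, 53], 0.76)]
```

View pics/scene0.png

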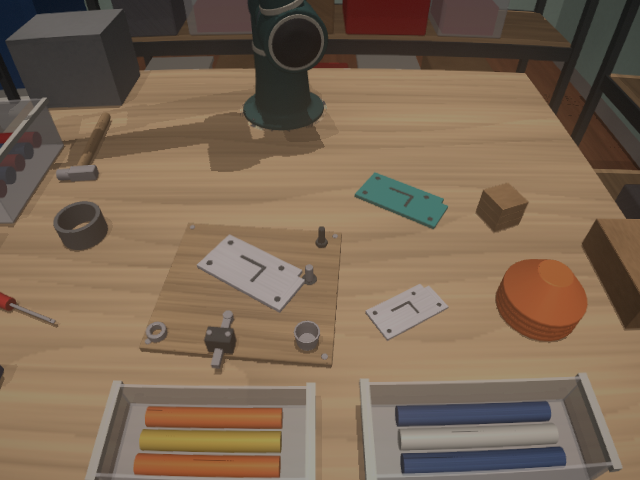

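View pics/side0.png

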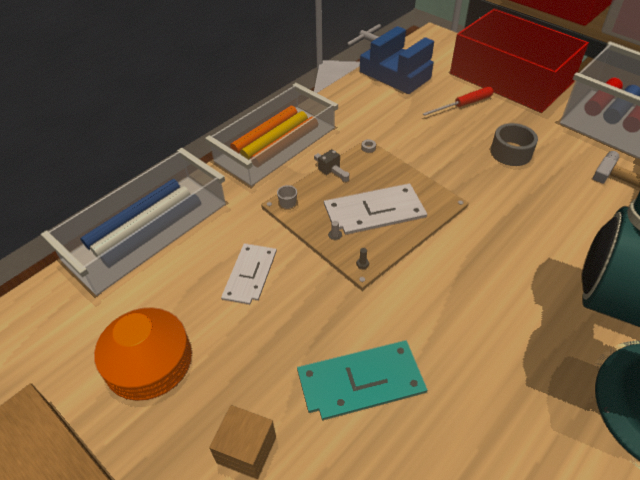

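Candidates for the plate are the white one on the board at scene (251,272), the smaller white one on the bench at (408,314), and the turquoise one at (401,199). By the description it is the white one on the board: larger of its colour and lying at the peg (309,273). Also on the board are a bolt (321,237), a tin (307,335) and a nut (156,330); the stop is at (220,340) with its nose near (228,316).

```bash
cat >> h.py <<'E'
from scipy.optimize import minimize
P=np.array([[7,-9],[171,-9],[171,81],[-9,81],[-9,7],[7,7]])/1000.
def R2(a): return np.array([[np.cos(a),-np.sin(a)],[np.sin(a),np.cos(a)]])
def polys(pose,z):
    xy=P@R2(pose[2]).T+pose[:2]; return np.c_[xy,np.full(len(xy),z)]
def dense(A,n=25):
    return np.vstack([A[i]+(A[(i+1)%len(A)]-A[i])*np.linspace(0,1,n,endpoint=False)[:,None] for i in range(len(A))])
def whitemask(im,roi,thr=None):
    hsv=cv2.cvtColor(im,cv2.COLOR_BGR2HSV); m=((hsv[...,1]<60)&(hsv[...,2]>(thr or 130))).astype(np.uint8)
    k=np.zeros_like(m); c,r,w,h=roi; k[int(r-h/2-8):int(r+h/2+8),int(c-w/2-8):int(c+w/2+8)]=1
    m*=k; n,l,s,_=cv2.connectedComponentsWithStats(m); j=1+np.argmax(s[1:,4]); m=(l==j).astype(np.uint8)
    cs,_=cv2.findContours(m,cv2.RETR_EXTERNAL,cv2.CHAIN_APPROX_NONE); o=np.zeros_like(m); cv2.drawContours(o,cs,-1,1,-1); return o
def fit(views,p0,z=0.020):
    # views: list of (C,mask); maximise IoU with subpixel rendering of top-face silhouette (plus sides)
    def cost(v):
        p=[v[0]/1000,v[1]/1000,v[2]/100]; t=0
        for C,m in views:
            a=np.zeros(m.shape,np.uint8)
            q=proj(C,dense(polys(p,z))); cv2.fillPoly(a,[np.round(q*16).astype(np.int32)],255,cv2.LINE_AA,4)
            a=a/255.; t+=np.abs(a-m).sum()/m.sum()
        return t
    v0=np.array([p0[0]*1000,p0[1]*1000,p0[2]*100]); best=None
    for k in range(3):
        r=minimize(cost,v0,method="Nelder-Mead",options=dict(initial_simplex=v0+np.vstack([np.zeros(3),np.eye(3)*[15,15,15] if k==0 else np.eye(3)*4]),xatol=.05,fatol=1e-5)); v0=r.x
    return np.array([v0[0]/1000,v0[1]/1000,v0[2]/100]),r.fun
E
python3 - <<'E'
from h import *
S=cam("scene");D=cam("side")
def w(C,uv,z): return np.round(toplane(C,uv,z),4)
print("jig corners scene",w(S,[[189,225],[342,232],[333,361],[143,349]],.012).tolist())
print("side",w(D,[[362,288],[262,207],[467,204]],.012).tolist())
print("peg top",w(S,[[309,267]],.044).tolist(),w(D,[[335,224]],.044).tolist())
im=cv2.imread("pics/scene0.png");im2=cv2.imread("pics/side0.png")
m1=whitemask(im,[251,272,109,74]);m2=whitemask(im2,[376,207,99,49]);print(m1.sum(),m2.sum())
peg=w(S,[[309,267]],.044)[0]
for v in ([(S,m1)],[(D,m2)],[(S,m1),(D,m2)]): print(fit(v,[peg[0],peg[1]-.01,-np.pi/2-.5]))
a=cv2.resize(im[215:375,135:355],None,fx=3.6,fy=3.6,interpolation=cv2.INTER_CUBIC)
cv2.imwrite("pics/c1.png",a)
E
```

```text
jig corners scene [[0.462, -0.1586, 0.012], [0.4821, 0.137, 0.012], [0.7551, 0.1126, 0.012], [0.7358, -0.1791, 0.012]]
side [[0.4794, 0.1368, 0.012], [0.7501, 0.1147, 0.012], [0.4545, -0.1574, 0.012]]
peg top [[0.5971, 0.0758, 0.044]] [[0.5934, 0.0772, 0.044]]
4047 3034
(array([ 0.59395933,  0.06419562, -2.14436687]), np.float64(0.03759647669297518))
(array([ 0.59368415,  0.06467401, -2.14203611]), np.float64(0.057802422221360526))
(array([ 0.5927741 ,  0.06428787, -2.13237655]), np.float64(0.09775377593167062))
```

View pics/c1.png

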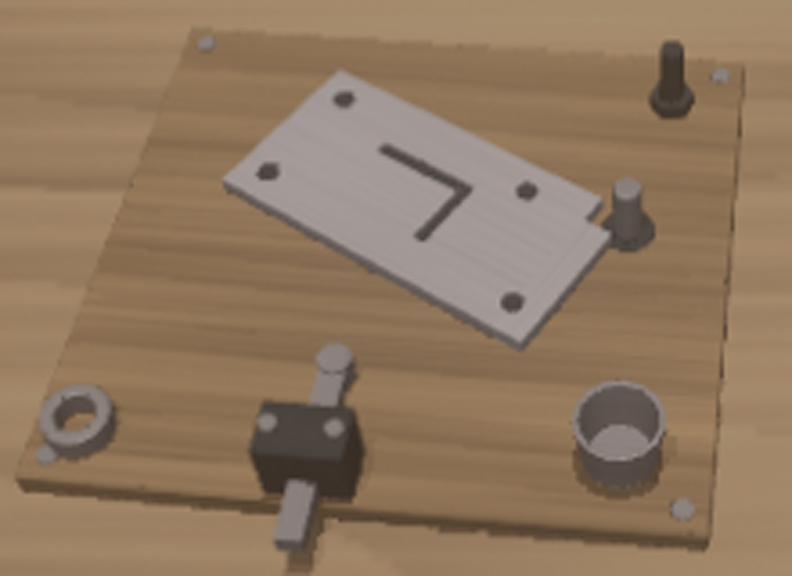

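The crop confirms the choice: white plate with its notch (600,210) beside the peg (627,190), and the stop's nose at (335,360), which is scene px (228,315). Next I move the wrist camera over the board.

{"fn": "carry_out", "kwargs": {
  "series": "0.029 0.052 0 0; 0.029 0.052 0 0; 0.029 0.052 0 0; 0.029 0.052 0 0; 0.029 0.052 0 0; 0.029 0.052 0 0; 0.029 0.052 0 0; 0.029 0.052 0 0; 0.029 0.052 0 0; 0.029 0.052 0 0; 0.029 0.052 0.02 0; 0.029 0.052 0.02 0; 0 0 0 0; 0 0 0 0",
  "jaw": -1
}}

```text
time: 2.35
tool_pos: [0.5422, -0.0228, 0.2848]
tcp_rot: [3.107, 0.46, -0.001]
wrist_force: [0.1, -0.1, -0.5]
width: 0.002
grip_force: 0.0
```

Run:
```python
from h import *
s=bot.read_state();print(s)
print(np.round(np.array(eyes.get_calibration("wrist")["T_tool_cam"]),3).tolist())
R=cv2.Rodrigues(np.array(s["tcp_rot"],float))[0];print(np.round(R,3).tolist())
S=cam("scene");print("nose",toplane(S,[[228,315]],.028), "guide",toplane(S,[[220,331]],.046))
C=cam("wrist");im,d=eyes.read_camera("wrist");cv2.imwrite("pics/w0.png",im);print(C[3])
print(proj(C,[[.5953,.0775,.044],[.7,-.045,.028],[.57,-.123,.02]]))
```

```text
{'time': 2.35, 'q': array([-8.75190321e-02, -9.66108450e-03,  1.83740872e+00, -6.69768149e-04,
        1.31447311e+00,  1.18953356e+00]), 'joint_vel': array([-0.02985126, -0.00331336,  0.0249106 , -0.00045706, -0.00050388,
        0.0025955 ]), 'joint_torque': array([ 9.90476646e-01, -3.69953728e+01, -3.81114864e+01,  9.19299969e-02,
       -5.92866680e-02,  7.33176857e-03]), 'tool_pos': array([ 0.54218221, -0.02279415,  0.28483203]), 'tcp_rot': array([ 3.10725099e+00,  4.59947721e-01, -1.19578145e-03]), 'wrist_force': array([ 0.12237265, -0.05939823, -0.47059319]), 'torque': array([0.02201016, 0.04919599, 0.00339017]), 'grip_force': 0.0, 'width': 0.0017936651583313492}
[[0.0, -0.952, -0.305, 0.077], [1.0, 0.0, -0.0, 0.0], [0.0, -0.305, 0.952, -0.128], [0.0, 0.0, 0.0, 1.0]]
[[0.957, 0.29, -0.001], [0.29, -0.957, -0.001], [-0.001, 0.0, -1.0]]
nose [[ 0.68276387 -0.05124807  0.028     ]] guide [[ 0.72397013 -0.05533376  0.046     ]]
[ 6.16157156e-01 -5.34665534e-04  4.13055705e-01]
[[230.9209311   99.16450986]
 [402.48975818  21.04456139]
 [431.03519318 187.55077942]]
```

View pics/w0.png

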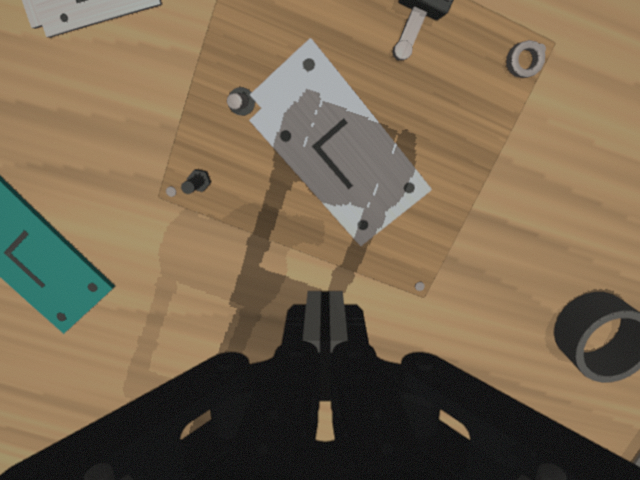

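The wrist view shows the plate corners at (311,39), (431,188) and (361,245), the peg top at (236,100), the nose at (402,50), and the bolt at (197,182) clear of the plate.

Run:
```python
from h import *
C=cam("wrist")
g=cv2.cvtColor(cv2.imread("pics/w0.png"),cv2.COLOR_BGR2GRAY)
c=cv2.cornerSubPix(g,np.array([[311,39],[431,188],[361,245]],np.float32).reshape(-1,1,2),(4,4),(-1,-1),(3,30,.01)).reshape(-1,2);print(c)
X=toplane(C,c,.020)[:,:2];M=P[[3,2,1]]
mc,xc=M.mean(0),X.mean(0);a=M-mc;b=X-xc
th=np.arctan2((a[:,0]*b[:,1]-a[:,1]*b[:,0]).sum(),(a*b).sum());o=xc-R2(th)@mc
print("plate",o,th,"res mm",1000*(M@R2(th).T+o-X))
peg=toplane(C,[[235.5,100]],.044)[0];nose=toplane(C,[[402,50]],.028)[0]
J=toplane(C,[[160,196],[425,297],[554,42]],.012);print("jig",J, np.arctan2(*(J[1]-J[0])[1::-1]))
print("peg",peg,"nose",nose,"peg in plate",R2(-th)@(peg[:2]-o))
ex=(J[1]-J[0])[:2];ex/=np.linalg.norm(ex);ey=np.array([-ex[1],ex[0]])
print("peg from jig",J[0][:2]+ex*.05+ey*.12, "guide", J[0][:2]+ex*.17+ey*.264)
```

```text
[[310.1577    37.298256]
 [431.4888   189.09814 ]
 [360.4338   245.99944 ]]
plate [0.59156613 0.06294317] -2.138517569288064 res mm [[ 0.0823336   0.19172625]
 [-0.07198584 -0.27820842]
 [-0.01034775  0.08648217]]
jig [[ 0.48204697  0.13141484  0.012     ]
 [ 0.45392935 -0.16368579  0.012     ]
 [ 0.72910155 -0.18667923  0.012     ]] -1.6657909867346246
peg [0.59529525 0.07273827 0.044     ] nose [ 0.67707781 -0.05316509  0.028     ] peg in plate [-0.01026372 -0.00212281]
peg from jig [0.59676334 0.07025805] guide [ 0.72873188 -0.06285959]
```

{"fn": "carry_out", "kwargs": {
  "series": "-0.005 -0.0245 -0.02 10.15; -0.005 -0.0245 -0.02 10.15; -0.005 -0.0245 -0.02 10.15; -0.005 -0.0245 -0.02 10.15; 0 0 -0.05 0; 0 0 -0.05 0; 0 0 -0.05 0; 0 0 -0.016 0; 0 0 -0.008 0; 0 0 0 0; 0 0 0 0"
}}

```text
time: 3.78
tool_pos: [0.5243, -0.1213, 0.0331]
tcp_rot: [2.754, 1.507, 0.004]
wrist_force: [-0.2, 0.1, -0.4]
width: 0.001
grip_force: 0.0
```

Run:
```python
from h import *
s=bot.read_state();R=cv2.Rodrigues(np.array(s["tcp_rot"],float))[0]
print(s["tool_pos"],np.degrees(np.arctan2(R[1,0],R[0,0])),s["wrist_force"])
im,d=eyes.read_camera("wrist");cv2.imwrite("pics/w1.png",im)
```

```text
[ 0.52425722 -0.12132931  0.03307715] 57.374351162419195 [-0.16810894  0.10862329 -0.40753796]
```

View pics/w1.png

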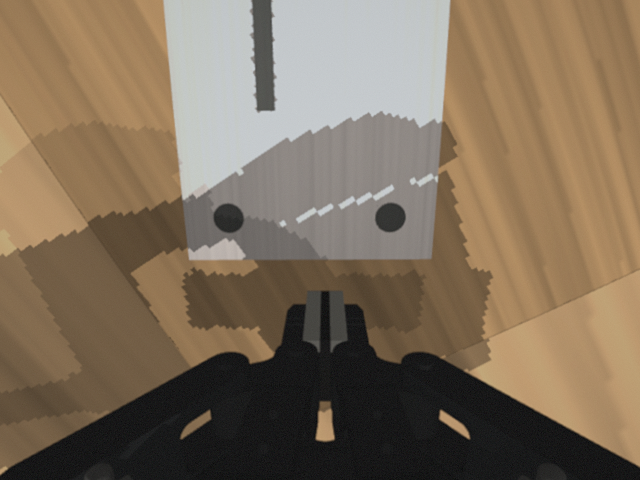

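The plate's end face is square in front of the closed fingers, edge at row 260. I lower to mid-thickness and push towards −x.

{"fn": "carry_out", "kwargs": {
  "series": "-0.004 0.003 -0.004 0; 0 0 0 0; 0.002 0.0033 0 0; 0.002 0.0033 0 0; 0.001 0.0017 0 0; 0.001 0.0017 0 0; 0.001 0.0017 0 0; 0.001 0.0017 0 0; 0 0 0 0; 0 0 0 0"
}}

```text
time: 5.08
tool_pos: [0.5265, -0.1043, 0.0271]
tcp_rot: [-2.756, -1.508, -0.0]
wrist_force: [-1.1, -1.5, 0.2]
width: 0.002
grip_force: 0.8
```

{"fn": "carry_out", "kwargs": {
  "series": "0.001 0.0017 0 0; 0.001 0.0017 0 0; 0 0 0 0; 0 0 0 0"
}}

```text
time: 5.58
tool_pos: [0.5286, -0.1008, 0.0271]
tcp_rot: [-2.756, -1.508, -0.0]
wrist_force: [0.4, -0.8, 0.7]
width: -0.001
grip_force: 0.4
```

```bash
cat >> h.py <<'E'
def look(tag):
    C=cam("scene");D=cam("side");v=[]
    for n,c in (("scene",C),("side",D)):
        im,_=eyes.read_camera(n);cv2.imwrite(f"pics/{tag}_{n}.png",im)
        v.append(whitemask(im,[251,272,115,85] if n=="scene" else [376,207,110,60]))
    r=[fit([(C,v[0])],[.5953,.0740,-2.1])]; r.append(fit([(D,v[1])],[.5953,.0740,-2.1]))
    s=bot.read_state();print("tcp",s["tool_pos"],"F",s["wrist_force"])
    for o,f in r: print("plate",np.round(o,4),round(f,3),"tcp in plate",np.round(R2(-o[2])@(s["tool_pos"][:2]-o[:2]),4))
E
python3 -c "
from h import *
look('a')"
```

```text
tcp [ 0.52865495 -0.10077275  0.02706512] F [-0.00208258 -0.63034068 -0.36035793]
plate [ 0.5989  0.0709 -2.1504] 0.484 tcp in plate [0.1822 0.0352]
plate [ 0.5986  0.0727 -2.1444] 0.151 tcp in plate [0.1836 0.0354]
```

{"fn": "carry_out", "kwargs": {
  "series": "0.0005 0.0009 0 0; 0.0005 0.0009 0 0; 0 0 0 0; 0 0 0 0"
}}

```text
time: 6.18
tool_pos: [0.5295, -0.0991, 0.027]
tcp_rot: [-2.756, -1.508, 0.0]
wrist_force: [-1.9, -2.2, 0.1]
width: -0.003
grip_force: 1.0
```

{"fn": "carry_out", "kwargs": {
  "series": "0.0005 0.0009 0 0; 0 0 0 0; 0 0 0 0"
}}

```text
time: 6.55
tool_pos: [0.5298, -0.0986, 0.0271]
tcp_rot: [2.756, 1.508, -0.001]
wrist_force: [-1.5, -4.4, 2.1]
width: 0.002
grip_force: 2.6
```

{"fn": "carry_out", "kwargs": {
  "series": "-0.003 -0.0045 0 0; -0.0024 -0.0039 0 0; 0 0 0.035 0; 0 0 0.035 0; 0.036 0.0236 0 0; 0.036 0.0236 0 0; 0.036 0.0236 0 0; 0.036 0.0236 0 0; 0 0 0 0; 0 0 0 0"
}}

```text
time: 7.8
tool_pos: [0.6679, -0.0123, 0.0965]
tcp_rot: [-2.755, -1.508, 0.002]
wrist_force: [0.3, 0.3, 0.3]
width: -0.003
grip_force: 0.0
```

Run:
```python
from h import *
look('b')
im,d=eyes.read_camera("wrist");cv2.imwrite("pics/w2.png",im)
a=cv2.imread("pics/b_side.png")[130:310,240:480]; cv2.imwrite("pics/w2b.png",cv2.resize(a,None,fx=3.3,fy=3.3,interpolation=cv2.INTER_CUBIC))
```

```text
tcp [ 0.66742034 -0.01282757  0.09665177] F [ 0.62277104 -0.90329619  0.31237588]
plate [ 0.6008  0.1108 -2.629 ] 7.215 tcp in plate [0.0026 0.1404]
plate [ 0.6295  0.051  -2.4138] 0.818 tcp in plate [0.0141 0.0729]
```

View pics/w2b.png

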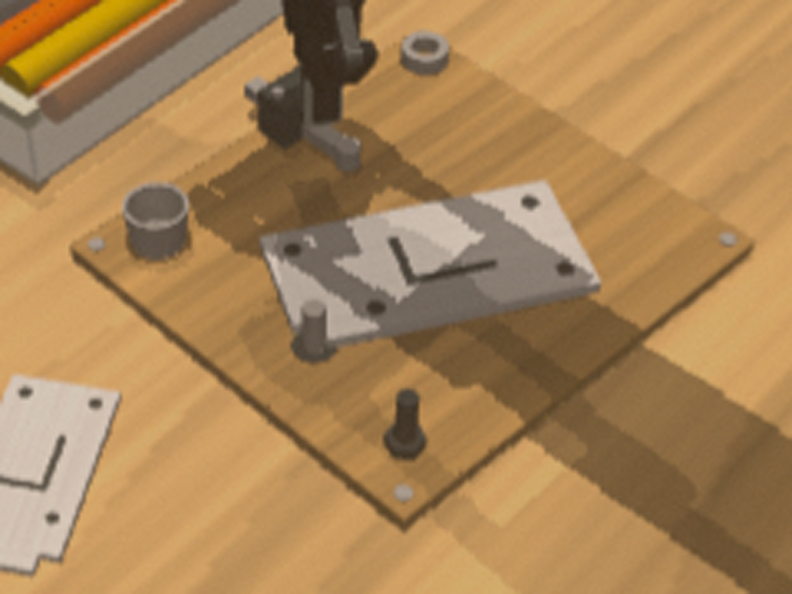

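The side crop shows the plate flat, its notch at the peg (313,330), with the fingers above the far side. I lower and push towards plate −y.

{"fn": "carry_out", "kwargs": {
  "series": "0 0 -0.04 0; 0 0 -0.0285 0; 0 0 0 0; -0.0034 0.0021 0 0; -0.0034 0.0021 0 0; 0 0 0 0; 0 0 0 0"
}}

```text
time: 8.82
tool_pos: [0.6619, -0.008, 0.0288]
tcp_rot: [2.756, 1.508, 0.0]
wrist_force: [0.2, -0.3, -0.4]
width: -0.001
grip_force: 0.0
```

{"fn": "carry_out", "kwargs": {
  "series": "-0.0017 0.0011 0 0; -0.0017 0.0011 0 0; -0.0017 0.0011 0 0; 0 0 0 0; 0 0 0 0"
}}

```text
time: 9.45
tool_pos: [0.6568, -0.0048, 0.0286]
tcp_rot: [2.756, 1.508, 0.0]
wrist_force: [0.6, -0.4, 0.2]
width: -0.001
grip_force: 0.0
```

{"fn": "carry_out", "kwargs": {
  "series": "-0.0017 0.0011 0 0; -0.0017 0.0011 0 0; 0 0 0 0; 0 0 0 0"
}}

```text
time: 9.95
tool_pos: [0.6535, -0.0025, 0.0287]
tcp_rot: [2.756, 1.508, 0.0]
wrist_force: [0.1, 0.5, 0.3]
width: -0.0
grip_force: 0.3
```

{"fn": "carry_out", "kwargs": {
  "series": "-0.0013 0.0008 0 0; -0.0013 0.0008 0 0; 0 0 0 0; 0 0 0 0"
}}

```text
time: 10.45
tool_pos: [0.6511, -0.0013, 0.0287]
tcp_rot: [2.755, 1.508, 0.001]
wrist_force: [2.3, -2.3, -1.4]
width: 0.004
grip_force: 1.8
```

{"fn": "carry_out", "kwargs": {
  "series": "-0.0008 0.0005 0 0; -0.0008 0.0005 0 0; 0 0 0 0; 0 0 0 0"
}}

```text
time: 10.95
tool_pos: [0.6505, -0.0013, 0.0291]
tcp_rot: [2.753, 1.507, 0.003]
wrist_force: [4.6, -5.3, -2.4]
width: 0.001
grip_force: 3.6
```

{"fn": "carry_out", "kwargs": {
  "series": "-0.0008 0.0005 0 0; -0.0008 0.0005 0 0; 0 0 0 0; 0 0 0 0"
}}

```text
time: 11.45
tool_pos: [0.6502, -0.0013, 0.0297]
tcp_rot: [2.751, 1.506, 0.005]
wrist_force: [6.4, -8.9, -2.3]
width: -0.004
grip_force: 5.2
```

Run:
```python
from h import *
im,d=eyes.read_camera("side");cv2.imwrite("pics/w3f.png",im)
cv2.imwrite("pics/w3.png",cv2.resize(im[160:260,310:450],None,fx=5.5,fy=5.5,interpolation=cv2.INTER_CUBIC))
D=cam("side")
print(toplane(D,np.array([[262,237],[546,182],[600,280]])/3.3+[240,130],.02), toplane(D,[[240+313/3.3,130+308/3.3]],.044))
```

```text
[[ 0.66992627  0.03577146  0.02      ]
 [ 0.57260842 -0.11359267  0.02      ]
 [ 0.5000286  -0.06723466  0.02      ]] [[0.59469183 0.0761032  0.044     ]]
```

View pics/w3.png

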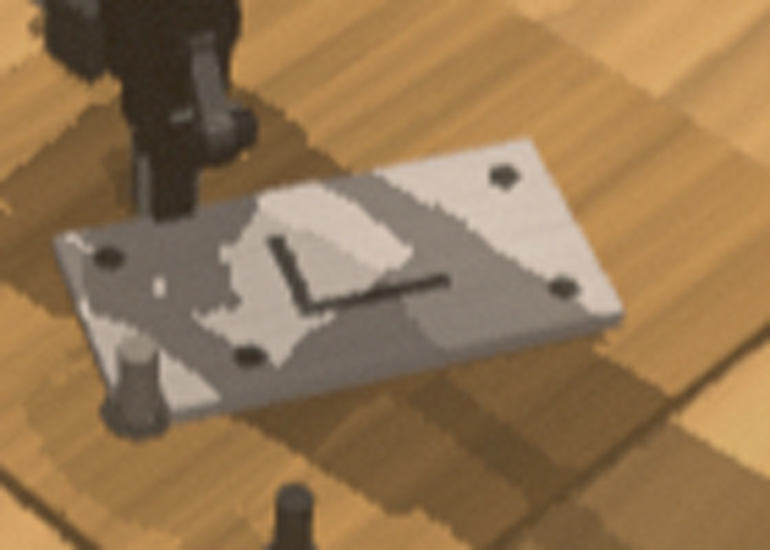

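The plate looks home on the peg (137,380 in the crop), and 11 N no longer moves it. I back off and work out the pose and the swing.

{"fn": "carry_out", "kwargs": {
  "series": "0.004 -0.0025 0 0; 0.006 -0.004 0 0; 0 0 0.04 0; 0 0 0.04 0; 0 0 0 0"
}}

```text
time: 12.12
tool_pos: [0.6605, -0.0052, 0.1131]
tcp_rot: [2.753, 1.507, 0.01]
wrist_force: [0.7, -0.5, 0.2]
width: 0.001
grip_force: 0.0
```

```bash
cat >> h.py <<'E'
def pose3(X,M):
    mc,xc=M.mean(0),X.mean(0);a=M-mc;b=X-xc
    th=np.arctan2((a[:,0]*b[:,1]-a[:,1]*b[:,0]).sum(),(a*b).sum());return xc-R2(th)@mc,th,1000*np.abs(M@R2(th).T+xc-R2(th)@mc-X).max()
E
python3 - <<'E'
from h import *
D=cam("side")
X=toplane(D,np.array([[55,237],[530,138],[622,318]])/5.5+[310,160],.02)[:,:2]
o,th,r=pose3(X,P[[3,2,1]]);print(o,th,r)
peg=np.array([.5953,.0758])
nose=np.array([.680,-.0522])
for n in ([.6828,-.0512],[.6771,-.0532]):
    d=np.array(n)-peg; L=np.linalg.norm(d); print("contact th",np.arctan2(d[1],d[0])-np.arcsin(.089/L),"x",np.sqrt(L*L-.089**2))
print(bot.read_state()["tool_pos"])
E
```

```text
[0.59473731 0.07431193] -2.145259781280069 1.9483369346577768
contact th -1.5826560814329178 x 0.1259533643853946
contact th -1.627666059641798 x 0.12414201545004816
[ 0.66047474 -0.00520487  0.11305822]
```

{"fn": "carry_out", "kwargs": {
  "series": "-0.0275 -0.0288 0 0; -0.0275 -0.0288 0 0; -0.0275 -0.0288 0 0; -0.0275 -0.029 0 0; 0 0 -0.045 0; 0 0 -0.04 0; 0 0 0 0; 0 0 0 0"
}}

```text
time: 13.12
tool_pos: [0.5514, -0.1216, 0.026]
tcp_rot: [2.752, 1.506, 0.009]
wrist_force: [4.1, -1.0, 10.2]
width: -0.001
grip_force: 5.2
```

Run:
```python
from h import *
t=bot.read_state()["tool_pos"];o=np.array([.5953,.0755]);th=-2.135
print(t,R2(-th)@(t[:2]-o))
q0=np.array([.182,.066]);p=o+R2(th)@q0;print("to contact",p-t[:2])
a=[o+R2(th+np.radians(k))@q0 for k in range(0,35,2)]
for k,d in enumerate(np.diff(a,axis=0)): print(2*k+2,np.round(d*1000,1))
```

```text
[ 0.551363   -0.12159469  0.02603893] [0.19004292 0.06826761]
to contact [0.00238473 0.00800897]
2 [ 6.6 -1.3]
4 [ 6.7 -1.1]
6 [ 6.7 -0.9]
8 [ 6.7 -0.6]
10 [ 6.7 -0.4]
12 [ 6.8 -0.2]
14 [6.8 0.1]
16 [6.8 0.3]
18 [6.7 0.5]
20 [6.7 0.8]
22 [6.7 1. ]
24 [6.6 1.2]
26 [6.6 1.5]
28 [6.5 1.7]
30 [6.5 1.9]
32 [6.4 2.2]
34 [6.3 2.4]
```

{"fn": "carry_out", "kwargs": {
  "series": "0 0 0.003 0; 0.0012 0.004 0 0; 0.0012 0.004 0 0; 0.0066 -0.0013 0 2; 0.0067 -0.0011 0 2; 0.0067 -0.0009 0 2; 0 0 0 0"
}}

```text
time: 14.0
tool_pos: [0.5686, -0.1154, 0.026]
tcp_rot: [-2.67, -1.65, 0.004]
wrist_force: [-2.0, 1.0, 5.9]
width: -0.001
grip_force: 3.3
```

Run:
```python
from h import *
im,d=eyes.read_camera("wrist");cv2.imwrite("pics/w4.png",im)
```

```text
(no output)
```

View pics/w4.png

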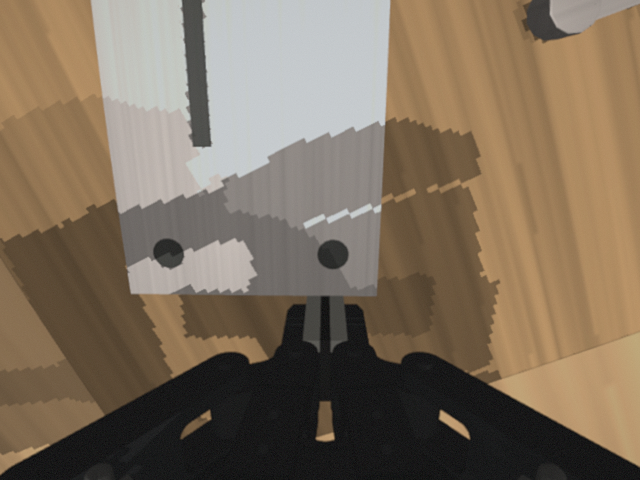

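Fingers bear on the end face at col 326, about y = 62 mm, and the plate turns with the tool. I continue the arc, 2 mm higher.

{"fn": "carry_out", "kwargs": {
  "series": "0 0 0.002 0; 0.0067 -0.0006 0 2; 0.0067 -0.0004 0 2; 0.0068 -0.0002 0 2; 0.0068 0.0001 0 2; 0 0 0 0; 0 0 0 0"
}}

```text
time: 14.92
tool_pos: [0.5973, -0.1171, 0.0288]
tcp_rot: [2.552, 1.832, 0.001]
wrist_force: [0.6, -0.6, -0.0]
width: -0.001
grip_force: 0.0
```

```bash
cat >> h.py <<'E'
def wedge(name):
    C=cam("wrist");im,d=eyes.read_camera("wrist");cv2.imwrite(f"pics/{name}.png",im);return C,im
E
python3 - <<'E'
from h import *
C,im=wedge("w5"); o=np.array([.5953,.0755])
t=bot.read_state()["tool_pos"];s=bot.read_state();R=cv2.Rodrigues(np.array(s["tcp_rot"],float))[0]
yaw=np.arctan2(R[1,0],R[0,0]);print(t,np.degrees(yaw),"th if aligned",yaw-np.pi)
# long edge y=81: right boundary of plate in rows 30..110
g=cv2.cvtColor(im,cv2.COLOR_BGR2HSV)[...,1].astype(int)
pts=[]
for r in range(10,110,5):
    row=g[r,300:460]; w=np.where(row<50)[0]
    if len(w): pts.append((300+w.max()+.5,r))
print(pts)
E
```

```text
[ 0.5970288  -0.11705649  0.02870405] 71.36386076262112 th if aligned -1.896058316347263
[(np.float64(385.5), 10), (np.float64(385.5), 15), (np.float64(384.5), 20), (np.float64(384.5), 25), (np.float64(384.5), 30), (np.float64(384.5), 35), (np.float64(384.5), 40), (np.float64(384.5), 45), (np.float64(384.5), 50), (np.float64(383.5), 55), (np.float64(383.5), 60), (np.float64(383.5), 65), (np.float64(383.5), 70), (np.float64(383.5), 75), (np.float64(382.5), 80), (np.float64(382.5), 85), (np.float64(382.5), 90), (np.float64(382.5), 95), (np.float64(382.5), 100), (np.float64(382.5), 105)]
```

View pics/w5.png

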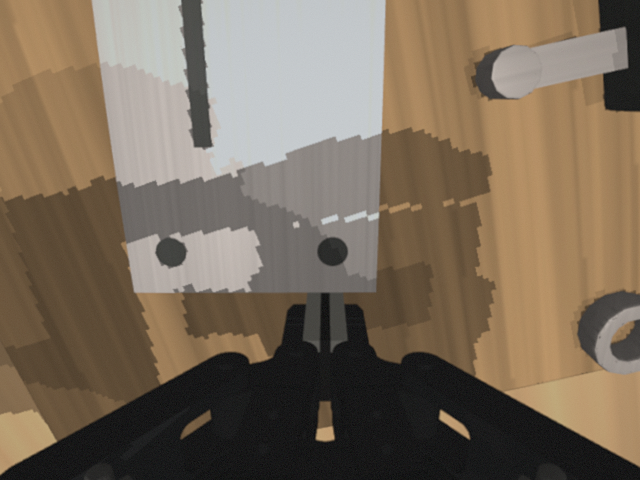

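The plate is aligned with the tool (corners (377,292), (134,292)), and the nose top is now in view, centred near (514,72).

```bash
cat >> h.py <<'E'
def gap(C,line,nosepx,peg=np.array([.5953,.0755])):
    X=toplane(C,line,.020)[:,:2]; vx,vy,x0,y0=cv2.fitLine(X.astype(np.float32),cv2.DIST_HUBER,0,.001,.001).ravel()
    n=np.array([vy,-vx]); N=toplane(C,[nosepx],.028)[0][:2]; 
    if n@(N-[x0,y0])<0:n=-n
    dn=n@(N-[x0,y0])-.008; th=np.arctan2(n[1],n[0])-np.pi/2
    pd=-n@(peg-[x0,y0]); d=N-peg
    L=np.linalg.norm(d); tc=np.arctan2(d[1],d[0])-np.arcsin(.089/L)
    # contact angle consistent with observed line: swing about peg with measured peg-line distance
    tc2=np.arctan2(d[1],d[0])-np.arcsin((pd+.008)/L)
    print("nose",N,"gap",dn,"th",th,"peg-line",pd,"turn left deg",np.degrees(tc-th),np.degrees(tc2-th))
E
python3 - <<'E'
from h import *
# nothing moved since w5
C=cam("wrist")
line=[(385,10),(384.6,30),(384.2,50),(383.3,70),(382.6,90),(382.2,105),(377,290)]
gap(C,line,(514,72))
X=toplane(C,[(377,292),(134,292)],.02)[:,:2];print(X, np.linalg.norm(X[0]-X[1]))
th=np.arctan2(*(X[0]-X[1])[::-1])-np.pi/2;print(th,X[0]-R2(th)@[.171,.081],X[1]-R2(th)@[.171,-.009])
E
```

```text
nose [ 0.67783569 -0.05302886] gap 0.03012869423765375 th -1.8862166 peg-line 0.08020689796455387 turn left deg 15.141172424446374 15.5063892143202
[[ 0.61824126 -0.11297154]
 [ 0.53254915 -0.08441995]] 0.09032347459914684
-1.8924161232654175 [0.5954483  0.07486477] [0.59514141 0.07496703]
```

{"fn": "carry_out", "kwargs": {
  "series": "0.0068 0.0003 0 2; 0.0067 0.0005 0 2; 0.0067 0.0008 0 2; 0.0067 0.001 0 2; 0.0066 0.0012 0 2; 0 0 0 0; 0 0 0 0"
}}

```text
time: 15.85
tool_pos: [0.6308, -0.1134, 0.0288]
tcp_rot: [2.382, 2.048, 0.001]
wrist_force: [0.4, -0.9, 0.3]
width: -0.004
grip_force: 0.5
```

```bash
cat >> h.py <<'E'
def nosefind(C,N=(.6778,-.0530,.028)): return proj(C,[N])[0]
def edge(im,C,th,o=(.5953,.0750)):
    # find y=81 face near predicted line: along-normal profile of saturation, half-level crossing
    s=cv2.cvtColor(im,cv2.COLOR_BGR2HSV)[...,1].astype(np.float32); out=[]
    for x in np.r_[.120:.172:.003]:
        q=np.array([[x,.081+e] for e in np.arange(-.006,.0061,.0003)]); W=q@R2(th).T+o
        uv=proj(C,np.c_[W,np.full(len(W),.02)]).astype(np.float32)
        if uv.min()<2 or uv[:,0].max()>637: continue
        v=cv2.remap(s,uv[None,:,0],uv[None,:,1],cv2.INTER_LINEAR)[0]; i=np.argmax(np.abs(np.diff(cv2.GaussianBlur(v[None],(5,1),0)[0]))); out.append((uv[i]+uv[i+1])/2)
    return np.array(out)
E
python3 - <<'E'
from h import *
C,im=wedge("w6");s=bot.read_state();R=cv2.Rodrigues(np.array(s["tcp_rot"],float))[0];th=np.arctan2(R[1,0],R[0,0])-np.pi
l=edge(im,C,th);n=nosefind(C);print(s["tool_pos"],th,n,l[[0,-1]]);gap(C,l,n)
E
```

```text
[ 0.63064471 -0.11334378  0.0287948 ] -1.7215219285457377 [446.97076641 138.68570093] [[382.53412 154.24127]
 [379.90573 293.9362 ]]
nose [ 0.6778 -0.053 ] gap 0.010615758904230808 th -1.7109206 peg-line 0.0810227190318676 turn left deg 5.080308950016479 5.069817974640276
```

View pics/w6.png

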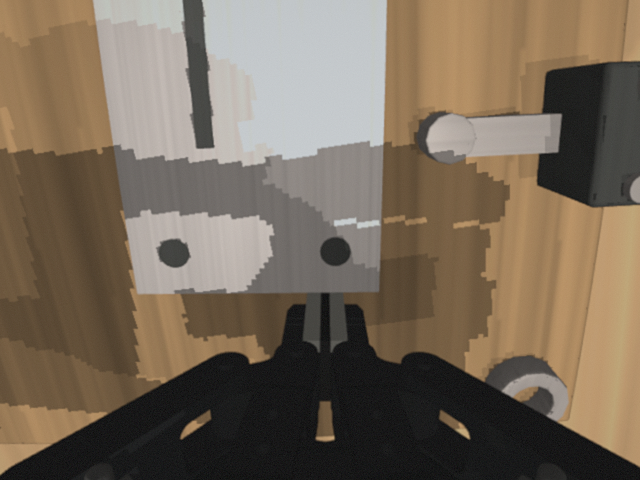

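The nose top sits at (449,138), matching the prediction, with about 10.7 mm gap or 5° left. That was the last picture view, so from here I use numbers only.

{"fn": "carry_out", "kwargs": {
  "series": "0.0033 0.0007 0 1; 0.0033 0.0007 0 1; 0.0033 0.0008 0 1; 0.0016 0.0004 0 0.5; 0 0 0 0; 0 0 0 0"
}}

```text
time: 16.65
tool_pos: [0.6422, -0.1108, 0.0286]
tcp_rot: [2.318, 2.12, 0.001]
wrist_force: [0.4, -2.2, 0.0]
width: -0.002
grip_force: 0.9
```

```bash
cat > g.py <<'E'
from h import *
import sys
C,im=wedge(sys.argv[1]);s=bot.read_state();R=cv2.Rodrigues(np.array(s["tcp_rot"],float))[0];th=np.arctan2(R[1,0],R[0,0])-np.pi
l=edge(im,C,th);n=nosefind(C)
# measured nose: bright low-saturation disc; template = circle round prediction
r=np.linalg.norm(proj(C,[[.6778,-.053+.008,.028]])[0]-n)
g=cv2.GaussianBlur(cv2.cvtColor(im,cv2.COLOR_BGR2GRAY),(3,3),0);x0,y0=(n-45).astype(int)
c=cv2.HoughCircles(g[y0:y0+90,x0:x0+90],cv2.HOUGH_GRADIENT_ALT if 0 else cv2.HOUGH_GRADIENT,1,15,param1=60,param2=8,minRadius=int(r-2),maxRadius=int(r+3))
print(s["tool_pos"],"F",s["wrist_force"],"pred",n,r,"seen",None if c is None else c[0][:3]+[x0,y0,0]);gap(C,l,n)
E
python3 g.py w7
```

```text
[ 0.64222004 -0.11083048  0.02860231] F [ 0.09137427 -1.75010981  0.53532967] pred [423.15831812 158.00393186] 26.027248884032694 seen [[423.5        154.5         27.29999924]]
nose [ 0.6778 -0.053 ] gap 0.0033695049463452233 th -1.651474 peg-line 0.08121797531183536 turn left deg 1.6742711959840906 1.5735597324495616
```

{"fn": "carry_out", "kwargs": {
  "series": "0.0016 0.0004 0 0.5; 0.0016 0.0004 0 0.5; 0 0 0 0; 0 0 0 0"
}}

```text
time: 17.2
tool_pos: [0.6453, -0.1101, 0.0286]
tcp_rot: [2.3, 2.14, 0.0]
wrist_force: [-0.5, -1.8, 0.9]
width: 0.006
grip_force: 1.1
```

{"fn": "carry_out", "kwargs": {
  "series": "0.0008 0.0002 0 0.25; 0 0 0 0; 0 0 0 0"
}}

```text
time: 17.58
tool_pos: [0.6459, -0.1099, 0.0286]
tcp_rot: [-2.295, -2.145, 0.0]
wrist_force: [-1.7, -2.9, 1.3]
width: -0.004
grip_force: 1.2
```

```bash
python3 g.py w8
```

```text
[ 0.64591922 -0.1099066   0.02858172] F [-1.5812177  -2.14448813  1.2913832 ] pred [415.57672875 164.00347664] 25.881784918868888 seen [[413.5        159.5         25.20000076]]
nose [ 0.6778 -0.053 ] gap 0.0011735410708331 th -1.6263313 peg-line 0.08033183996012314 turn left deg 0.23370233776329738 0.5416265860267508
```

{"fn": "carry_out", "kwargs": {
  "series": "0.0008 0.0002 0 0.25; 0 0 0 0; 0 0 0 0"
}}

```text
time: 18.0
tool_pos: [0.6468, -0.1096, 0.0286]
tcp_rot: [2.291, 2.15, 0.0]
wrist_force: [-1.1, -1.5, 0.6]
width: 0.003
grip_force: 1.2
```

{"fn": "carry_out", "kwargs": {
  "series": "0.0004 0.0002 0 0.13; 0 0 0 0; 0 0 0 0"
}}

```text
time: 18.38
tool_pos: [0.6472, -0.1095, 0.0286]
tcp_rot: [2.288, 2.153, 0.0]
wrist_force: [-0.7, -1.6, 0.6]
width: -0.001
grip_force: 1.4
```

```bash
python3 g.py w9
```

```text
[ 0.64716416 -0.10950549  0.02857194] F [-0.45406251 -3.3916373   1.68024701] pred [412.71491424 166.07877421] 25.82011472479826 seen [[417.5        167.5         25.10000038]]
nose [ 0.6778 -0.053 ] gap 0.00029991747951101273 th -1.6210754 peg-line 0.08055395076283846 turn left deg -0.06744070274167427 0.1382537032246394
```

{"fn": "carry_out", "kwargs": {
  "series": "0.0006 0.0003 0 0.2; 0 0 0 0; 0 0 0 0"
}}

```text
time: 18.8
tool_pos: [0.6479, -0.1093, 0.0286]
tcp_rot: [2.284, 2.156, 0.0]
wrist_force: [-0.3, -3.2, 0.5]
width: -0.0
grip_force: 1.7
```

{"fn": "carry_out", "kwargs": {
  "series": "0.0006 0.0003 0 0.2; 0 0 0 0; 0 0 0 0"
}}

```text
time: 19.18
tool_pos: [0.6485, -0.109, 0.0286]
tcp_rot: [2.28, 2.16, 0.0]
wrist_force: [0.3, -4.4, 0.0]
width: 0.004
grip_force: 2.1
```

```bash
python3 g.py w10
```

```text
[ 0.64855311 -0.10905676  0.02862999] F [ 0.70572987 -3.95397499 -0.40873606] pred [409.60905975 168.39683358] 25.741718742272923 seen [[414.5        166.5         25.20000076]]
nose [ 0.6778 -0.053 ] gap -0.0005768025278854302 th -1.6125664 peg-line 0.08037071784434559 turn left deg -0.5549727755073656 -0.26493330882023
```

Run:
```python
from h import *
C=cam("wrist")
for f in ("w9","w10"):
    im=cv2.imread(f"pics/{f}.png")
    for r in (162,168,174):
        print(f,r,[tuple(int(a) for a in im[r,c]) for c in range(376,396,2)],'...',[int(im[r,c].astype(int).sum()//3) for c in range(396,450,3)])
for X in ([.008,0],[-.008,0]): pass
n=np.array([.6778,-.053]);th=-1.6126;ny=np.array([-np.sin(th),np.cos(th)])
print("nose near top edge",proj(C,[[*(n-.008*ny),.028]]),"far",proj(C,[[*(n+.008*ny),.028]]),"near bottom",proj(C,[[*(n-.008*ny),.013]]))
```

```text
w9 162 [(134, 139, 145), (133, 138, 144), (130, 134, 141), (131, 134, 140), (48, 67, 83), (58, 63, 67), (58, 60, 63), (61, 63, 66), (67, 70, 72), (104, 109, 114)] ... [119, 120, 119, 120, 119, 119, 118, 120, 119, 119, 118, 117, 117, 116, 115, 120, 164, 144]
w9 168 [(136, 139, 145), (133, 138, 142), (130, 134, 139), (128, 132, 139), (47, 65, 80), (51, 69, 84), (57, 60, 64), (60, 62, 65), (75, 79, 82), (107, 112, 118)] ... [116, 116, 116, 116, 117, 114, 118, 117, 117, 116, 115, 115, 115, 114, 114, 111, 118, 115]
w9 174 [(133, 138, 145), (132, 136, 142), (131, 136, 142), (118, 125, 134), (51, 74, 91), (50, 69, 85), (54, 74, 90), (57, 66, 76), (60, 61, 63), (98, 100, 106)] ... [119, 119, 120, 118, 117, 117, 118, 118, 118, 116, 117, 113, 114, 115, 113, 116, 116, 115]
w10 162 [(135, 139, 146), (132, 137, 143), (132, 136, 141), (131, 134, 141), (59, 62, 64), (59, 61, 64), (61, 63, 65), (67, 69, 74), (105, 109, 115), (113, 118, 124)] ... [120, 119, 121, 122, 117, 119, 120, 119, 120, 118, 119, 114, 116, 112, 115, 116, 115, 115]
w10 168 [(134, 139, 145), (133, 137, 143), (131, 136, 141), (128, 132, 138), (56, 61, 69), (60, 62, 64), (66, 69, 71), (104, 108, 113), (113, 119, 125), (113, 117, 123)] ... [120, 120, 121, 122, 119, 120, 119, 120, 118, 119, 118, 119, 117, 119, 115, 117, 117, 116]
w10 174 [(136, 141, 146), (134, 138, 145), (133, 137, 142), (116, 123, 131), (49, 67, 84), (58, 64, 68), (61, 63, 63), (82, 85, 90), (108, 113, 119), (113, 118, 124)] ... [118, 115, 115, 116, 118, 117, 116, 116, 115, 114, 114, 111, 112, 109, 118, 117, 117, 115]
nose near top edge [[384.25221734 168.53050138]] far [[434.83998812 168.10276169]] near bottom [[378.345083   161.92241529]]
```

Direct edge profile: nose edge at col 389.5, plate edge at 383, so the gap is about 1.1 mm and the nose hasn't moved. I take two more tiny steps.

{"fn": "carry_out", "kwargs": {
  "series": "0.0006 0.0003 0 0.2; 0 0 0 0; 0 0 0 0"
}}

```text
time: 19.6
tool_pos: [0.6492, -0.1088, 0.0286]
tcp_rot: [2.276, 2.164, 0.0]
wrist_force: [1.2, -5.0, -0.4]
width: -0.003
grip_force: 2.5
```

{"fn": "carry_out", "kwargs": {
  "series": "0.0006 0.0003 0 0.2; 0 0 0 0; 0 0 0 0"
}}

```text
time: 19.98
tool_pos: [0.6497, -0.1086, 0.0286]
tcp_rot: [2.273, 2.168, 0.0]
wrist_force: [-1.0, -5.0, 0.3]
width: 0.002
grip_force: 2.7
```

```bash
python3 g.py w11
python3 - <<'E'
from h import *
im=cv2.imread("pics/w11.png")
for r in (162,168,174): print(r,[int(im[r,c].astype(int).sum()//3) for c in range(378,396)],[int(im[r,c,2])-int(im[r,c,0]) for c in range(378,396)])
E
```

```text
[ 0.64971751 -0.10856384  0.0286088 ] F [-0.17072663 -5.84595524 -1.28887253] pred [407.06288223 170.60705485] 25.681702454170974 seen [[409.5        165.5         27.39999962]]
nose [ 0.6778 -0.053 ] gap -0.0017187663426376258 th -1.6188875 peg-line 0.08230071233750491 turn left deg -0.19279516457792595 -0.7956721595877785
162 [138, 137, 134, 116, 106, 84, 64, 62, 64, 64, 65, 81, 107, 117, 118, 118, 119, 119] [12, 11, 10, 10, 8, 6, 5, 5, 4, 5, 5, 7, 10, 10, 10, 11, 11, 11]
168 [137, 137, 133, 118, 107, 77, 63, 63, 70, 91, 109, 116, 119, 119, 122, 119, 120, 119] [10, 10, 10, 8, 8, 5, 4, 4, 6, 9, 10, 11, 10, 10, 11, 9, 11, 11]
174 [139, 136, 138, 134, 106, 73, 60, 60, 66, 80, 104, 113, 115, 116, 115, 113, 114, 113] [9, 12, 11, 11, 8, 7, 5, 5, 5, 7, 8, 11, 10, 11, 10, 10, 9, 10]
```

Gap is now about 0.2 mm with 5–6 N at the finger, so it just bears. I let go and check from above.

{"fn": "carry_out", "kwargs": {
  "series": "0.0001 -0.002 0 0; 0.0003 -0.006 0 0; 0.0003 -0.006 0 0; 0 0 0.05 0; -0.02 -0.01 0.05 0; -0.03 -0.01 0.05 0; -0.03 0.01 0.05 0; -0.03 0.02 0.05 0; 0 0 0 0; 0 0 0 0"
}}

```text
time: 21.28
tool_pos: [0.5402, -0.1123, 0.2787]
tcp_rot: [2.273, 2.168, 0.001]
wrist_force: [0.1, 0.7, -0.9]
width: 0.002
grip_force: 0.0
```

Run:
```python
from h import *
C,im=wedge("w12");s=bot.read_state();print(s["tool_pos"],s["wrist_force"])
o=np.array([.5953,.0752])
# all four long/short edges by gradient along normals, then refine pose by least squares
g=cv2.cvtColor(im,cv2.COLOR_BGR2HSV)[...,1].astype(np.float32)
from scipy.optimize import least_squares
p=np.array([*o,-1.605]);E=[((.03,.081),(.10,.081)),((.14,.081),(.165,.081)),((.171,.0),(.171,.075)),((.03,-.009),(.165,-.009)),((-.009,.02),(-.009,.075))]
for it in range(3):
    M=[];N=[];W=[]
    for a,b in E:
        a=np.array(a);b=np.array(b);t=(b-a)/np.linalg.norm(b-a);n=np.array([-t[1],t[0]])
        if n@((a+b)/2-[.081,.036])<0:n=-n
        for u in np.linspace(0,1,15):
            e=np.arange(-.006,.0061,.0003);q=a+(b-a)*u+e[:,None]*n;X=q@R2(p[2]).T+p[:2]
            uv=proj(C,np.c_[X,np.full(len(X),.02)]).astype(np.float32)
            if uv.min()<1 or uv[:,0].max()>638 or uv[:,1].max()>478: continue
            v=cv2.remap(g,uv[None,:,0],uv[None,:,1],cv2.INTER_LINEAR)[0];d=np.diff(cv2.GaussianBlur(v[None],(5,1),0)[0]);i=np.argmax(d)
            if d[i]<4: continue
            M.append(a+(b-a)*u);N.append(n);W.append((X[i]+X[i+1])/2)
    M,N,W=map(np.array,(M,N,W))
    f=lambda p:(((W-p[:2])@R2(p[2])-M)*N).sum(1)*1000
    r=least_squares(f,p,loss="soft_l1");p=r.x
print("plate",p,len(M),np.median(np.abs(r.fun)))
# peg & nose: depth-free, project expected and find bright disc
for nm,X in (("peg",(.5953,.0752,.044)),("nose",(.6793,-.053,.028))): print(nm,proj(C,[X]))
gr=cv2.cvtColor(im,cv2.COLOR_BGR2GRAY)
for nm,X,rr in (("peg",(.5953,.0752,.044),.007),("nose",(.6793,-.053,.028),.008)):
    n=proj(C,[X])[0];rad=np.linalg.norm(proj(C,[np.add(X,[0,rr,0])])[0]-n);x0,y0=(n-22).astype(int)
    if y0<0 or x0<0: print("out");continue
    c=cv2.HoughCircles(cv2.resize(gr[y0:y0+44,x0:x0+44],None,fx=4,fy=4,interpolation=cv2.INTER_CUBIC),cv2.HOUGH_GRADIENT,1,20,param1=60,param2=10,minRadius=int(4*rad-5),maxRadius=int(4*rad+5))
    if c is not None:
        for k in c[0][:2]:
            w=toplane(C,[k[:2]/4+[x0,y0]],X[2])[0];print(nm,w,"in plate",R2(-p[2])@(w[:2]-p[:2]))
cv2.imwrite("pics/w12c.png",im)
```

```text
[ 0.53982829 -0.11228833  0.27737339] [ 0.04153822  0.64061764 -0.61845607]
plate [ 0.59423632  0.07452988 -1.60744205] 60 0.4351695875277062
peg [[384.84553016 -45.55062012]]
nose [[476.98558441 117.11136785]]
out
nose [ 0.67881487 -0.0543077   0.028     ] in plate [0.12565233 0.08924206]
```

The nose lies at y = 89.2 mm of the plate, which is contact. Next I check the peg fit.

{"fn": "carry_out", "kwargs": {
  "series": "0.02 0.045 0 0; 0.02 0.045 0 0; 0 0 0 0; 0 0 0 0"
}}

```text
time: 21.82
tool_pos: [0.5797, -0.0225, 0.2763]
tcp_rot: [-2.27, -2.168, 0.005]
wrist_force: [-0.3, 0.1, 0.4]
width: 0.001
grip_force: 0.0
```

Run:
```python
from h import *
C,im=wedge("w13")
X=(.5953,.0752,.044);n=proj(C,[X])[0];print(n)
x0,y0=(n-60).astype(int);x0=max(x0,0);y0=max(y0,0);cv2.imwrite("pics/w13c.png",im)
gr=cv2.cvtColor(im,cv2.COLOR_BGR2GRAY);rad=np.linalg.norm(proj(C,[np.add(X,[0,.007,0])])[0]-n)
x0,y0=(n-22).astype(int)
c=cv2.HoughCircles(cv2.resize(gr[y0:y0+44,x0:x0+44],None,fx=4,fy=4,interpolation=cv2.INTER_CUBIC),cv2.HOUGH_GRADIENT,1,20,param1=60,param2=10,minRadius=int(4*rad-5),maxRadius=int(4*rad+5))
if c is not None: print("peg",[toplane(C,[k[:2]/4+[x0,y0]],.044)[0] for k in c[0][:2]])
# near edges of plate at notch end: x=-9 face and y=-9/y=81 faces
s=cv2.cvtColor(im,cv2.COLOR_BGR2HSV)[...,1].astype(np.float32);th=-1.6074;o=np.array([.5945,.0748])
def off(pts,nrm):
    r=[]
    for a in pts:
        e=np.arange(-.006,.0061,.0003);W=(np.array(a)+e[:,None]*np.array(nrm))@R2(th).T+o
        uv=proj(C,np.c_[W,np.full(len(W),.02)]).astype(np.float32);v=cv2.remap(s,uv[None,:,0],uv[None,:,1],cv2.INTER_LINEAR)[0]
        d=np.diff(cv2.GaussianBlur(v[None],(5,1),0)[0]);i=np.argmax(d)
        if d[i]>4:r.append(e[i]*1000)
    return np.round(r,1)
print("x=-9",off([(-.009,y) for y in np.linspace(.02,.075,12)],(-1,0)))
print("y=81",off([(x,.081) for x in np.linspace(0,.1,12)],(0,1)))
print("y=-9",off([(x,-.009) for x in np.linspace(.03,.12,12)],(0,-1)))
```

```text
[340.31870066  76.30127765]
peg [array([0.59511607, 0.07455896, 0.044     ]), array([0.58888456, 0.07425073, 0.044     ])]
x=-9 [ 0.6  0.3 -0.   0.3  0.3 -0.  -0.   0.3  0.3 -0.   0.3  0.6]
y=81 [-0.  -0.   0.3 -0.   0.3  0.3 -0.   0.3 -0.  -0.3  0.3 -0. ]
y=-9 [0.3 0.3 0.3 0.3 0.3 0.3 0.3 0.3 0.3 0.3 0.6 0.6]
```

The plate's origin is within about 1 mm of the peg and its edge is on the nose. I hand in.

```bash
python3 -c "
from workcell import bot
print(bot.finish_job())"
```

```text
the job is handed in; nothing more can be done
None
```

The plate's cut-out is on the peg (origin within about 1 mm), its long edge is against the stop's nose, I saw no sign the stop moved, the plate is released, and the job is handed in at about 22 s; the hand-in returned no verdict.

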